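Book out the yellow bolt cap at its touch pad

ROBOT

A 6-joint arm with a two-finger parallel gripper is mounted at the origin on the work surface. World frame = base frame: x ahead of the robot, y to its left, z up, the work surface at z = 0. Lengths are in m, angles in rad, forces in N, time in s.
With the tool pointing down it reaches from about 0.375 to 0.9 m from the base axis. Payload 3.1 kg.
Tool frame: the origin (TCP) lies on the centre line of the jaws, within the pads' length; the fingertips stand 19 mm ahead of it and the grasp point (between the pads) is the TCP; z points along the fingers, y is the direction in which the jaws open and shut (so a half turn about z gives the same grasp; the last joint's range is limited). The gripper opens to 85 mm and grips with 20 to 120 N. Pads are 22 mm wide; open, the fingers measure 114 mm over their backs; the gripper's body (76 mm by 85 mm) begins 54 mm behind the grasp point. The pads swing forward as they close: fully open they stand 13 mm farther back than shut.
Start: joints at [-1.478, 0.527, 1.433, -0, 1.181, -0.178], TCP at [0.168, -0.602, 0.25] pointing down, gripper open.
Joint ranges: [-3.08, 3.08], [-0.75, 2.2], [0.22, 2.44], [-1.43, 4.57], [0, 2.65], [-2.85, 2.85]. Speed limits (rad/s): [2.79, 2.79, 3.14, 3.14, 3.14, 3.14].

INTERFACE

Orientations are given as a unit quaternion [x, y, z, w].
In Python, from station import manip, imaging, workorder gives the robot as it stands.
- The arm moves only by the shell command python3 -m creep 'ROWS' [FORCE]. ROWS is a JSON object of lists of equal length, an entry for each row: "claw": the finger opening in cm, from 0 to 8.54; "dp": the shift along the tool's x, y, z in cm, a list of three; "roll": the turn about the tool's z in rad. In form: {"claw": [claw, ...], "dp": [[dx, dy, dz], ...], "roll": [roll, ...]}. A call has 1 to 12 rows; each row is the pose to reach, as a shift and turn from the pose commanded when the call began, along the tool's axes at that moment; what a row does not reach only later rows make up. A row lasts 1/10 s, in which the tool goes at most 50 mm and 8.59 degrees, less where a joint would pass 70% of its speed; a pose out of reach is approached as far as the arm can. A call with a gripper value outside its range is refused whole. The fingers move at their own pace and stop on an object; FORCE is the grip in N (left out, the last holds). Time passes only in rows, so rows that repeat a pose let the fingers close. It gives the time, the measured TCP pose, the force and the opening at its end, in the units of the state.
- manip.sense(): the state, without advancing time (a new reading comes with each control period).
- imaging.snapshot(name): name is "scene" or "top" or "wrist"; returns a dict with "image" (384x512x3 uint8, red, green, blue), "z_map" (384x512 float32, m along the optical axis (not along the pixel's ray), 0 where there is no reading), "vfov" (degrees; the focal length in pixels is half the picture's height over the tangent of half this angle, whatever the lens; pixels are square), "cx", "cy" (the principal point, pixels), "R" (3x3) and "t" (3): a world point X has camera coordinates R X + t. Camera axes: x right, y down, z forward; pixel columns grow to the right and rows downward; lengths in m; the calibration is good to about 2 mm. A picture is of the moment at which its call begins.
- workorder.sign_off(): hands the job in, once; it reports no verdict.
The state is a dict: "t": time; "q": joint angles; "qd": joint speeds; "tau": joint torques, N m; "tcp_pos": TCP position; "tool_rot": TCP orientation; "force": force on the tool from outside, world axes, zero at the start; "ft_torque": the same for the moment, N m; "finger_gap": opening from 0.0 (shut) to 1.0 (fully open).
Only numpy, scipy, OpenCV 4.12 (cv2) and the standard library are available. Lean on these libraries where they do the work, as an engineer would, in place of code of your own. Each camera call takes 0.05 s, during which the arm holds its last target.

TASK

Book out the yellow bolt cap: with the fingertips, lightly press the blue touch pad on the tray that holds the yellow bolt cap, keep it pressed for about a second so that it registers, then withdraw. Do not touch any of the parts, the other trays or their pads.

Things in the scene. Friction and masses are not known exactly. Their poses are not given: they have to be found in the camera images.
- tray_cap: Fixed grey pick tray that holds the yellow bolt cap: 160 (x) x 104 (y) mm slab, 10 mm thick. Origin at the centre of its underside, on the counter; z up; its x axis points from the touch pad (robot side, 49 mm on the -x side of the origin) to the part's bay (centre 30 mm on the +x side of the origin). The bay has a rim whose top is 18 mm above the counter.
- pad_cap_top (a point): Centre of the top face of the round blue touch pad (32 mm across, white housing) on the tray of the yellow bolt cap; 32 mm above the counter when untouched. It moves straight down with the pad; the housing round the pad is 48 mm across, its top 22 mm above the counter.
- pad_cap (a joint): How far the touch pad of the yellow bolt cap is pushed down, m: 0 untouched, 0.006 fully down. Spring pad: starts to sink at about 1.5 N, 2 mm down at about 2.7 N, fully down at about 5 N; springs back by itself. It registers from 2 mm down.
- tray_head: Fixed grey pick tray that holds the chrome torque wrench head: 160 (x) x 104 (y) mm slab, 10 mm thick. Origin at the centre of its underside, on the counter; z up; its x axis points from the touch pad (robot side, 49 mm on the -x side of the origin) to the part's bay (centre 30 mm on the +x side of the origin). The bay has a rim whose top is 18 mm above the counter. Same build as the bolt cap's tray.
- pad_head_top (a point): Centre of the top face of the round blue touch pad (32 mm across, white housing) on the tray of the chrome torque wrench head; 32 mm above the counter when untouched. It moves straight down with the pad; the housing round the pad is 48 mm across, its top 22 mm above the counter.
- pad_head (a joint): How far the touch pad of the chrome torque wrench head is pushed down, m: 0 untouched, 0.006 fully down. Spring pad: starts to sink at about 1.5 N, 2 mm down at about 2.7 N, fully down at about 5 N; springs back by itself. It registers from 2 mm down.
- tray_nut: Fixed grey pick tray that holds the silver hex nut: 160 (x) x 104 (y) mm slab, 10 mm thick. Origin at the centre of its underside, on the counter; z up; its x axis points from the touch pad (robot side, 49 mm on the -x side of the origin) to the part's bay (centre 30 mm on the +x side of the origin). The bay has a rim whose top is 18 mm above the counter. Same build as the bolt cap's tray.
- pad_nut_top (a point): Centre of the top face of the round blue touch pad (32 mm across, white housing) on the tray of the silver hex nut; 32 mm above the counter when untouched. It moves straight down with the pad; the housing round the pad is 48 mm across, its top 22 mm above the counter.
- pad_nut (a joint): How far the touch pad of the silver hex nut is pushed down, m: 0 untouched, 0.006 fully down. Spring pad: starts to sink at about 1.5 N, 2 mm down at about 2.7 N, fully down at about 5 N; springs back by itself. It registers from 2 mm down.
- tray_spacer: Fixed grey pick tray that holds the steel spacer: 160 (x) x 104 (y) mm slab, 10 mm thick. Origin at the centre of its underside, on the counter; z up; its x axis points from the touch pad (robot side, 49 mm on the -x side of the origin) to the part's bay (centre 30 mm on the +x side of the origin). The bay has a rim whose top is 18 mm above the counter. Same build as the bolt cap's tray.
- pad_spacer_top (a point): Centre of the top face of the round blue touch pad (32 mm across, white housing) on the tray of the steel spacer; 32 mm above the counter when untouched. It moves straight down with the pad; the housing round the pad is 48 mm across, its top 22 mm above the counter.
- pad_spacer (a joint): How far the touch pad of the steel spacer is pushed down, m: 0 untouched, 0.006 fully down. Spring pad: starts to sink at about 1.5 N, 2 mm down at about 2.7 N, fully down at about 5 N; springs back by itself. It registers from 2 mm down.
- bolt_cap: Yellow polymer bolt cap, loose, standing dome up in its tray's bay: flange 54 mm across, body 40 mm, domed top, 47 mm high. Origin at the centre of its underside, z up.
- torque_head: Chrome torque wrench head, loose, lying in its tray's bay: round head 48 mm across with a 19 mm square drive pointing up, short neck on its -x side; 76 mm long, 44 mm high. Origin on its underside, 12 mm from the head's axis towards the neck.
- hex_nut: Silver hex nut, loose, lying flat: 46 mm across flats, 24 mm high. Origin at the centre of its underside.
- spacer: Steel spacer tube, loose, standing: 44 mm outside, 24 mm bore, 32 mm high. Origin at the centre of its underside.

How it is judged:
By the outcome, as a careful person would: the job done as asked, in the order asked, and still so for the second after the job is handed in, with the robot touching nothing.
It also fails if it takes over 40 s, if anything falls off the work surface, if the arm or the gripper's body presses on something with over 40 N, if the wrist force passes 120 N, or if a joint passes its speed limit or range.

## Working session

There is one attempt and no reset: what is moved stays moved. The work goes in short steps, Python scripts to look and compute and a shell command to move; the robot and the scene stay as the last step left them, time stands still between calls to the robot, and variables do not carry over. Pictures are saved under pics/ and viewed, and the job is handed in when it is done.

```bash
mkdir -p pics
python3 - <<'E'
from station import manip, imaging
import cv2, numpy as np
print(manip.sense())
for n in ("scene","top"):
    d=imaging.snapshot(n)
    cv2.imwrite(f"pics/{n}1.png",d["image"][:,:,::-1])
    np.savez(f"{n}1.npz",**d)
    print(n,d["vfov"],d["cx"],d["cy"],d["R"],d["t"])
E
```

```text
{'t': 0.0, 'q': array([-1.47751738e+00,  5.28458689e-01,  1.43394666e+00, -3.40574389e-05,
        1.18141165e+00, -1.78492155e-01]), 'qd': array([ 1.34541232e-03, -1.51452857e-03, -1.19037639e-03, -2.23015772e-03,
        2.38262367e-05, -8.67370983e-04]), 'tau': array([-8.56358638e-04, -4.42354596e+01, -1.78024238e+01, -3.47228852e-04,
        8.24496557e-03, -1.37484912e-05]), 'tcp_pos': array([ 0.16773169, -0.60134222,  0.24932408]), 'tool_rot': array([ 9.90780265e-01,  1.35474089e-01,  3.16390358e-05, -1.11183352e-03]), 'force': array([0.63097302, 0.41295896, 0.22771574]), 'ft_torque': array([ 0.01422207, -0.04465374, -0.03178431]), 'finger_gap': 1.0030966038625007}
scene 51.42979971000752 252.5014007116455 185.941365154918 [[ 0.22879143  0.97345044 -0.0069796 ]
 [ 0.65992335 -0.1603656  -0.73401911]
 [-0.71565051  0.16333128 -0.67909295]] [-0.14805464 -0.34031479  1.31606265]
top 51.80203726807678 253.3510028247378 191.76879145586184 [[ 0.01108534 -0.99978938  0.01727192]
 [-0.98348816 -0.0140216  -0.18042848]
 [ 0.18063266 -0.01498662 -0.98343645]] [0.00199313 0.56885526 0.672641  ]
```

View pics/scene1.png

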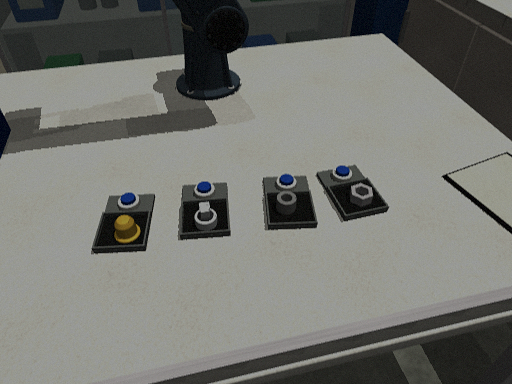

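View pics/top1.png

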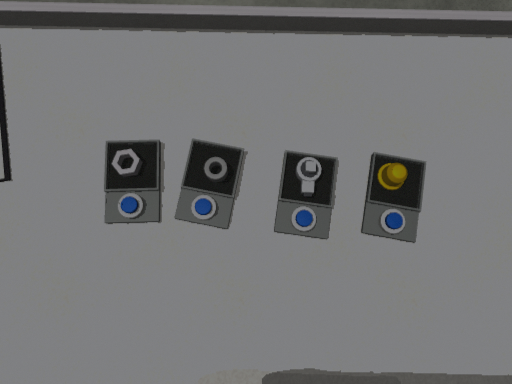

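The yellow cap sits in the rightmost tray in "top" (cap at 392,176; its pad at 394,221) and in the leftmost tray in "scene" (pad at 128,200). Next I'll measure that pad in both views.

```bash
cat > h.py <<'E'
import numpy as np, cv2
def ray(d,u,v):
    f=192/np.tan(np.radians(float(d["vfov"]))/2)
    R,t=d["R"],d["t"]
    return -R.T@t, R.T@np.array([(u-d["cx"])/f,(v-d["cy"])/f,1])
def onplane(d,u,v,z):
    o,r=ray(d,u,v); return o+r*(z-o[2])/r[2]
def blobs(d,lo,hi,amin=40):
    m=cv2.inRange(cv2.cvtColor(np.ascontiguousarray(d["image"]),cv2.COLOR_RGB2HSV),lo,hi)
    n,l,s,c=cv2.connectedComponentsWithStats(m)
    return [(c[i],s[i]) for i in range(1,n) if s[i][4]>=amin]
E
python3 - <<'E'
import numpy as np
from h import *
from scipy.spatial.transform import Rotation as Ro
from station import manip
P=[]
for n in("scene","top"):
    d=np.load(n+"1.npz")
    for nm,lo,hi in(("blue",(105,150,70),(130,255,255)),("yel",(18,150,90),(35,255,255))):
        for c,s in blobs(d,lo,hi):
            print(n,nm,c.round(1),s,onplane(d,*c,0.030 if nm=="blue" else .015).round(4), d["z_map"][int(c[1]),int(c[0])])
s=manip.sense();print(Ro.from_quat(s["tool_rot"]).as_matrix().round(3))
E
```

```text
scene blue [342.6 169.5] [337 166  12   8  78] [0.5489 0.2421 0.03  ] 0.9438548
scene blue [286.3 178.2] [280 174  13   9  87] [0.5473 0.1038 0.03  ] 0.9163816
scene blue [203.6 185.7] [197 182  14   9  90] [ 0.5275 -0.0856  0.03  ] 0.9037231
scene blue [127.2 197.1] [121 193  14   9  98] [ 0.5244 -0.2547  0.03  ] 0.87447494
scene yel [123.7 222. ] [115 215  19  15 221] [ 0.5838 -0.2654  0.015 ] 0.7927635
scene yel [130.5 236.2] [116 224  24  19 111] [ 0.627  -0.2517  0.015 ] 0.81040776
top blue [128.5 204.4] [121 197  16  16 199] [0.5454 0.2417 0.03  ] 0.73613054
top blue [202.6 206.3] [195 199  16  16 201] [0.5439 0.1035 0.03  ] 0.73681426
top blue [303.7 217.9] [296 210  16  16 198] [ 0.5244 -0.0857  0.03  ] 0.7345203
top blue [393.9 220.3] [386 213  16  16 199] [ 0.5222 -0.2552  0.03  ] 0.73943424
top yel [392.6 173.9] [378 163  29  26 434] [ 0.6149 -0.2631  0.015 ] 0.73389536
[[ 0.963  0.268 -0.   ]
 [ 0.268 -0.963  0.002]
 [ 0.    -0.002 -1.   ]]
```

Both views agree to about 2 mm, which puts the pad at roughly (0.5225, -0.255). I'll shut the jaws and move above it: dx +43.4 cm, dy -23.8 cm in the tool frame.

```bash
python3 -m creep '{"claw":[0,0,0,0,0,0,0,0,0,0,0,0],"dp":[[2,-1.1,0],[6,-3.3,0],[10,-5.5,0],[14,-7.7,0],[18,-9.9,0],[22,-12.1,0],[26,-14.3,0],[30,-16.5,0],[34,-18.7,0],[38,-20.9,0],[41,-22.5,0],[43.4,-23.8,0]],"roll":[0,0,0,0,0,0,0,0,0,0,0,0]}' 20
python3 -m creep '{"claw":[0,0,0],"dp":[[0,0,3],[0,0,6],[0,0,8]],"roll":[0,0,0]}'
python3 -m creep '{"claw":[0,0,0],"dp":[[0,0,0],[0,0,0],[0,0,0]],"roll":[0,0,0]}'
python3 - <<'E'
from station import manip, imaging
import cv2, numpy as np
from h import *
from scipy.spatial.transform import Rotation as Ro
s=manip.sense();print(s["t"],s["tcp_pos"],s["force"],s["finger_gap"]);print(Ro.from_quat(s["tool_rot"]).as_matrix().round(3))
im=[]
for n in("wrist","scene","top"):
    d=imaging.snapshot(n); np.savez(n+"2.npz",**d); cv2.imwrite(f"pics/{n}2.png",d["image"][:,:,::-1])
    for c,st in blobs(d,(105,150,70),(130,255,255)): print(n,c.round(1),st,onplane(d,*c,0.031).round(4))
E
```

```text
t: 1.3
tcp_pos: [0.5231, -0.2526, 0.2501]
tool_rot: [0.991, 0.137, -0.0, -0.001]
force: [-0.3, 0.3, -0.3]
finger_gap: 0.0
t: 1.6
tcp_pos: [0.5212, -0.2535, 0.1684]
tool_rot: [0.991, 0.136, -0.001, -0.001]
force: [-1.0, -0.0, -0.7]
finger_gap: -0.003
t: 1.9
tcp_pos: [0.5227, -0.2564, 0.1716]
tool_rot: [0.991, 0.136, 0.001, 0.001]
force: [0.7, -0.8, 0.7]
finger_gap: -0.003
1.9 [ 0.52272242 -0.25636533  0.17161776] [ 0.66990967 -0.76927361  0.73105627] -0.003286605237468265
[[ 0.963  0.269  0.002]
 [ 0.269 -0.963 -0.001]
 [ 0.002  0.002 -1.   ]]
wrist [ 64.2 134.5] [  46  117   37   36 1026] [ 0.5262 -0.086   0.031 ]
wrist [255.  188.4] [238 171  35  35 915] [ 0.5242 -0.2544  0.031 ]
scene [342.5 169.5] [337 166  12   8  78] [0.5501 0.2413 0.031 ]
scene [286.3 178.4] [280 175  13   8  86] [0.5489 0.1035 0.031 ]
scene [203.7 185.9] [197 182  14   9  95] [ 0.5291 -0.0855  0.031 ]
scene [127.1 197.3] [121 193  14  10  96] [ 0.5262 -0.2546  0.031 ]
top [128.5 204.4] [121 197  16  16 199] [0.5453 0.2414 0.031 ]
top [202.6 206.3] [195 199  16  16 201] [0.5437 0.1034 0.031 ]
top [303.6 218. ] [296 210  16  16 199] [ 0.5242 -0.0855  0.031 ]
top [393.9 220.3] [386 213  16  16 197] [ 0.5221 -0.255   0.031 ]
```

View pics/wrist2.png

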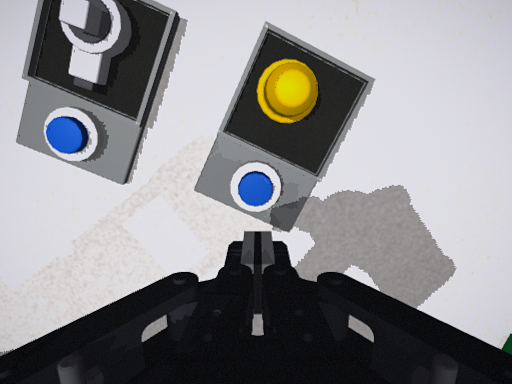

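View pics/scene2.png

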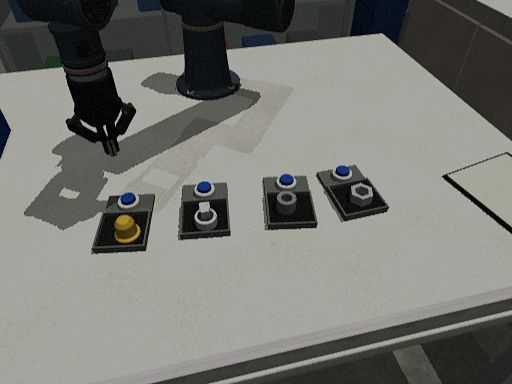

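View pics/top2.png

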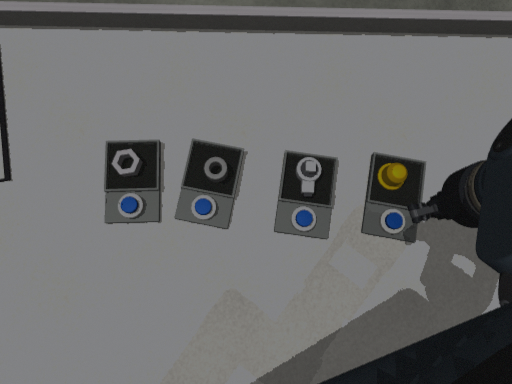

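The wrist view shows the pad centred at (255,188), with the shut fingertips just below it. In "scene" the tip is at (112,152), and in "top" it's near (415,213). I'll check that the tip projection is consistent.

Run:
```python
import numpy as np
from h import *
for n in("wrist","scene","top"):
    d=np.load(n+"2.npz");f=192/np.tan(np.radians(float(d["vfov"]))/2)
    for X in([.5225,-.255,.151],[.523,-.255,.032]):
        c=d["R"]@np.array(X)+d["t"];print(n,(f*c[:2]/c[2]+[d["cx"],d["cy"]]).round(1))
    if n!="wrist": continue
    print([onplane(d,255,188.4,z).round(4) for z in(.032,)])
```

```text
wrist [254.1 247.9]
wrist [255.3 190.1]
[array([ 0.5244, -0.2543,  0.032 ])]
scene [113.7 153.2]
scene [126.8 196. ]
top [421.9 211.7]
top [394.1 219.7]
```

```bash
python3 -c "
import cv2
a=cv2.imread('pics/top2.png')[170:250,340:470];b=cv2.imread('pics/scene2.png')[110:190,50:180]
cv2.imwrite('pics/crop2.png',cv2.resize(cv2.hconcat([a,b]),None,fx=3,fy=3,interpolation=cv2.INTER_CUBIC))"
```

```text
(no output)
```

View pics/crop2.png

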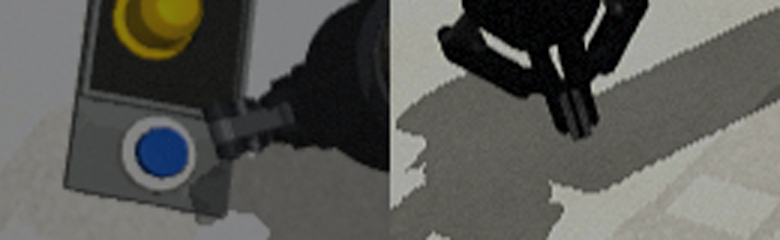

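The tip is consistent with the projection in "scene" and off by a few px in "top", which finger thickness may explain. I'll go down to about 18 mm above the pad and look again.

```bash
python3 -m creep '{"claw":[0,0,0,0,0,0],"dp":[[0,0,3],[0,0,6],[0,0,9],[0,0,10],[0,0,10],[0,0,10]],"roll":[0,0,0,0,0,0]}'
python3 - <<'E'
from station import manip, imaging
import cv2, numpy as np
from h import *
im=[]
for n,(u,v) in(("wrist",(254,215)),("scene",(125,190)),("top",(398,218))):
    s=manip.sense();print(s["t"],s["tcp_pos"],s["force"])
    d=imaging.snapshot(n); np.savez(n+"3.npz",**d)
    f=192/np.tan(np.radians(float(d["vfov"]))/2)
    c=d["R"]@np.array([.5225,-.255,.05])+d["t"];print(n,(f*c[:2]/c[2]+[d["cx"],d["cy"]]).round(1))
    h=80 if n=="wrist" else 40
    print(u-h,v-h)
    im.append(cv2.resize(d["image"][v-h:v+h,u-h:u+h,::-1],(260,260),interpolation=cv2.INTER_CUBIC))
cv2.imwrite("pics/crop3.png",cv2.hconcat(im))
E
```

```text
t: 2.65
tcp_pos: [0.5228, -0.2569, 0.0714]
tool_rot: [0.991, 0.135, 0.001, 0.001]
force: [-0.2, -0.2, -0.4]
finger_gap: 0.002
2.65 [ 0.52275847 -0.25686187  0.07143388] [-0.16030437 -0.23480954 -0.42501458]
wrist [253.2 247.1]
174 135
2.7 [ 0.52299076 -0.25698312  0.07181878] [-0.04930415 -0.20695897  1.18691378]
scene [125.  189.9]
85 150
2.75 [ 0.52305277 -0.25703181  0.0719789 ] [-0.6929345   0.38963727  0.38886238]
top [397.8 218.9]
358 178
```

View pics/crop3.png

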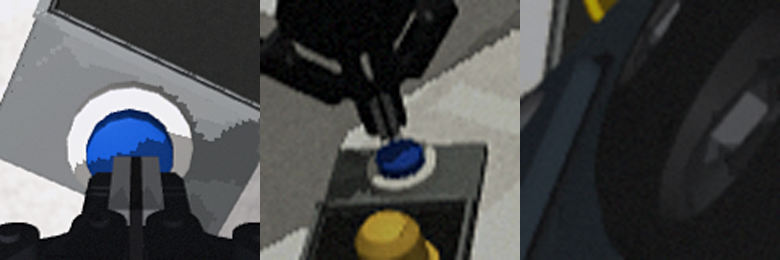

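The wrist and "scene" views both show the tip about 2.5 mm too far towards -y (in the wrist view the tip column is 257.7 and the pad 253). I'll correct that, then lower gradually.

```bash
python3 -m creep '{"claw":[0,0,0,0,0,0],"dp":[[0.05,-0.25,0],[0.05,-0.25,0.5],[0.05,-0.25,1],[0.05,-0.25,1.5],[0.05,-0.25,1.8],[0.05,-0.25,1.8]],"roll":[0,0,0,0,0,0]}'
python3 -m creep '{"claw":[0,0,0],"dp":[[0,0,0.1],[0,0,0.2],[0,0,0.3]],"roll":[0,0,0]}'
python3 -m creep '{"claw":[0,0],"dp":[[0,0,0],[0,0,0]],"roll":[0,0]}'
python3 - <<'E'
from station import manip, imaging
import cv2, numpy as np
im=[];F=[]
for n,(u,v) in(("wrist",(254,215)),("scene",(125,190))):
    s=manip.sense();print(s["t"],s["tcp_pos"],s["force"])
    d=imaging.snapshot(n)
    h=80 if n=="wrist" else 40
    im.append(cv2.resize(d["image"][v-h:v+h,u-h:u+h,::-1],(380,380),interpolation=cv2.INTER_CUBIC))
cv2.imwrite("pics/crop4.png",cv2.hconcat(im))
E
```

```text
t: 3.4
tcp_pos: [0.5215, -0.2535, 0.0515]
tool_rot: [0.991, 0.135, -0.0, -0.0]
force: [-0.2, 0.1, -0.6]
finger_gap: 0.003
t: 3.7
tcp_pos: [0.5218, -0.2537, 0.0495]
tool_rot: [0.991, 0.135, 0.0, 0.0]
force: [-0.8, 1.0, 2.7]
finger_gap: -0.001
t: 3.9
tcp_pos: [0.5218, -0.2537, 0.0496]
tool_rot: [0.991, 0.136, 0.0, 0.0]
force: [-0.8, 0.9, 2.5]
finger_gap: 0.002
3.9 [ 0.52181005 -0.25374973  0.04955003] [-0.80209835  0.93312731  2.46411722]
3.95 [ 0.52180636 -0.25374803  0.04951215] [-0.49100881 -0.26374856  2.70236945]
```

View pics/crop4.png

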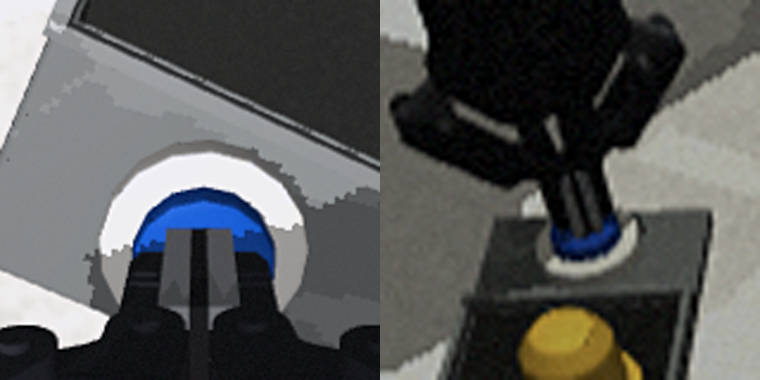

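The fingertips are centred on the pad and pressing at about 2.6 N, right at the 2 mm register point. I'll press 1.8 mm deeper and hold.

```bash
python3 -m creep '{"claw":[0,0,0],"dp":[[0,0,0.1],[0,0,0.18],[0,0,0.18]],"roll":[0,0,0]}'
python3 -m creep '{"claw":[0,0],"dp":[[0,0,0],[0,0,0]],"roll":[0,0]}'
```

```text
t: 4.3
tcp_pos: [0.5218, -0.2537, 0.0475]
tool_rot: [0.991, 0.136, 0.0, 0.0]
force: [-1.5, 0.8, 3.3]
finger_gap: -0.004
t: 4.5
tcp_pos: [0.5218, -0.2538, 0.0476]
tool_rot: [0.991, 0.135, 0.0, 0.0]
force: [-1.3, -0.3, 4.0]
finger_gap: -0.003
```

At 3.3–4.0 N the pad is about 4 mm down. I'll hold for another 1.0 s, then withdraw straight up.

```bash
python3 -m creep '{"claw":[0,0,0,0,0,0,0,0,0,0],"dp":[[0,0,0],[0,0,0],[0,0,0],[0,0,0],[0,0,0],[0,0,0],[0,0,0],[0,0,0],[0,0,0],[0,0,0]],"roll":[0,0,0,0,0,0,0,0,0,0]}'
python3 -m creep '{"claw":[0,0,0,0,0,0,0,0,0],"dp":[[0,0,-0.5],[0,0,-2],[0,0,-5],[0,0,-8],[0,0,-11],[0,0,-13],[0,0,-14],[0,0,-14],[0,0,-14]],"roll":[0,0,0,0,0,0,0,0,0]}'
python3 - <<'E'
from station import manip, imaging
import cv2, numpy as np
s=manip.sense();print(s["t"],s["tcp_pos"],s["force"])
d=imaging.snapshot("scene");cv2.imwrite("pics/scene5.png",d["image"][:,:,::-1])
E
```

```text
t: 5.5
tcp_pos: [0.5218, -0.2537, 0.0475]
tool_rot: [0.991, 0.135, 0.0, 0.0]
force: [-1.4, -1.1, 3.2]
finger_gap: 0.003
t: 6.4
tcp_pos: [0.5213, -0.2533, 0.187]
tool_rot: [0.991, 0.135, -0.0, -0.0]
force: [-0.4, 0.7, -1.2]
finger_gap: 0.002
6.4 [ 0.52132262 -0.25329024  0.18704166] [-0.35856326  0.68269015 -1.16220869]
```

View pics/scene5.png

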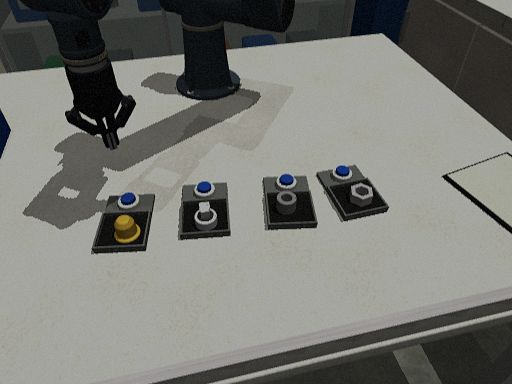

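The picture shows the arm clear (tip at about 112,143), the pad back up at (128,200), and all four parts where they were.

```bash
python3 -c "
from station import workorder; print(workorder.sign_off())"
```

```text
the job is handed in; nothing more can be done
None
```

I pressed the blue pad on the yellow bolt cap's tray with the shut fingertips, held it, withdrew straight up and handed the job in at about 6.5 s.

- **Press:** the fingertips held the pad for about 1.2 s at 3.2–4.0 N. By the spring figures that is roughly 3–4 mm down, past the 2 mm it needs to register. The depth comes from force and tool height, because there is no direct reading of the pad.
- **After withdrawing:** the tool is about 14 cm above the pad and the force reading is back to noise. The last picture shows the pad back up and all the parts and other trays where they were.
- **Disagreements:** the camera views differed by about 2–4 mm on the pad position. A close look before contact showed the tip about 2.5 mm off in y, so I corrected that before pressing. A few-pixel mismatch of the tip in the top view was never fully explained, because the arm blocked that view on the second look.

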